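# Draw the long drum spindle out of its sleeve

## Robot

A 7-joint arm with a two-finger parallel gripper is mounted at the origin on the work surface. World frame = base frame: x ahead of the robot, y to its left, z up, the work surface at z = 0. Lengths are in m, angles in rad, forces in N, time in s.
With the tool pointing down it reaches from about 0.4 to 0.85 m from the base axis. Payload 10.4 kg.
Tool frame: the origin (TCP) lies midway between the tips of the shut fingers; the grasp point (between the pads) lies 19 mm behind it (r.grasp_offset is the distance from the TCP to the grasp point, in m); z points along the fingers, y is the line along which they close (so a half turn about z gives the same grasp; the last joint's range is limited). The gripper opens to 87 mm and grips with 3 to 60 N. Pads are 19 mm wide; open, the fingers measure 117 mm over their backs; the gripper's body (75 mm by 190 mm) begins 51 mm behind the grasp point.
Start: joints at [-1.3, 0.332, -0.065, 1.46, 0.022, 1.35, -0.088], TCP at [0.181, 0.598, 0.223] pointing down, gripper open.
Joint ranges: [-2.6, 2.6], [-0.5, 2.12], [-1.47, 1.34], [0.16, 2.42], [-1.27, 4.41], [0.06, 2.06], [-2.6, 2.6]. Speed limits (rad/s): [2.22, 2.22, 2.79, 2.79, 3.14, 3.14, 3.14].

## Interface

Orientations are given as a unit quaternion [x, y, z, w].
In Python, from bench import r gives the robot as it stands.
- The arm moves only by the tool drive_tool, never from a script. Its argument "moves" is a list that holds one entry, the list of rows, each a list of 7 numbers: the shift along the tool's x, y, z in m, then the turn, a rotation vector about the tool's x, y, z in rad, then the opening, from 0 (shut) to 1 (fully open). In form: [[[tx, ty, tz, ax, ay, az, jaw], ...]]. A call has 1 to 10 rows; each row shifts and turns the commanded pose from where the row before left it, along the tool's axes as they then stand; what a row does not reach is not made up. A row lasts 1/10 s, in which the tool goes at most 50 mm and 8.59 degrees, less where a joint would pass 70% of its speed; a pose out of reach is approached as far as the arm can. A call is refused whole if a number of a shift passes 0.05 or a number of a turn 0.15, either way. A call with a gripper value outside its range is refused whole. The fingers move at their own pace and stop on an object; "squeeze" is the grip in N (left out, the last holds). Time passes only in rows, so rows that do not move let the fingers close. It gives the time, the measured TCP pose, the force, the opening and the grip force at its end, in the units of the state.
- r.read_state(): the state, without advancing time (a new reading comes with each control period).
- r.camera(name): name is "scene" or "top" or "wrist"; returns the picture (480x640x3 uint8, red, green, blue); there is no depth.
- r.camera_info(name): a dict with "mtx" (3x3 intrinsics, pixels), "k1" (the pictures are not rectified: a ray, as slopes to the right and down, at radius r is drawn at 1 + k1 r^2 times it, then the intrinsics apply), "rvec" (rotation vector, rad) and "tvec" (3), from world to camera coordinates, as OpenCV has them; the wrist camera has in their place "T_tool_cam" (4x4, takes a point from camera to tool coordinates, whose origin is the TCP and whose axes are the flange's). Camera axes: x right, y down, z forward; pixel columns grow to the right and rows downward; lengths in m; the calibration is good to about 2 mm. A picture is of the moment at which its call begins: read the wrist's pose just before it. camera_info takes no time and is no camera call.
- r.close_job(): hands the job in; it is judged then, once.
Trained networks look in the newest picture that a camera, given by its name, has taken for a name from the list of things; names that differ only in an ending like _2 or _b are one class to them, and where a whole thing is asked for, a point or a joint stands for the part that bears it (a point fixed in the world has none). Each returns a list of dicts, best first, with "conf" (0 to 1); they miss things now and then, are a little off and sometimes report something else, mostly with a low value. They report only what shows in the picture. A call takes as long as a camera call. They do not tell look-alikes from the thing itself.
- r.find_in(camera, query): "bbox" ([left, top, right, bottom] in pixels, round what is visible of it).
- r.place_of(camera, query): "at" ([column, row] in pixels: a listed point, or the origin of a listed thing).
The state is a dict: "time": time; "joint_positions": joint angles; "joint_vel": joint speeds; "joint_torque": joint torques, N m; "ee_pos": TCP position; "eef_rot": TCP orientation; "ft_force": force on the tool from outside, world axes, zero at the start; "torque": the same for the moment, N m; "width": finger opening in m; "grip_force": force on a finger pad.
Only numpy, scipy, OpenCV 4.12 (cv2) and the standard library are available. Lean on these libraries where they do the work, as an engineer would, in place of code of your own. Each camera call takes 0.05 s, during which the arm holds its last target. There are 200 camera calls.

## Task

The next cable drum needs the long spindle. Draw the longer of the two spindles straight up out of its sleeve in the spindle stand, keeping it upright so that it does not jam, then lower it foot first into the open round steel pot until its foot is on the pot's floor, and only then let go, leaving it standing or leaning there. Leave the short spindle home in its sleeve and the pot standing.

Things in the scene. Friction and masses are not known exactly. Their poses are not given: they have to be found in the camera images.
- long_spindle: The longer spindle: plain steel rod 16 mm in diameter with a round black knob, 30 mm in diameter and 30 mm high, on its top. Overall length 170 mm (rod 140 mm below the knob), about 0.26 kg. Origin: centre of the rod's foot (bottom end); z runs along the rod up to the knob, whose middle is 155 mm from the origin. At the start it stands upright in a sleeve, its foot 45 mm down the bore, so the knob's top is 185 mm above the bench. It is in either of the two sleeves.
- short_spindle: The shorter spindle, to be left alone: plain steel rod 16 mm in diameter with a round black knob, 30 mm in diameter and 30 mm high, on its top. Overall length 120 mm (rod 90 mm below the knob), about 0.19 kg. Origin: centre of the rod's foot (bottom end); z runs along the rod up to the knob, whose middle is 105 mm from the origin. At the start it stands upright in a sleeve, its foot 45 mm down the bore, so the knob's top is 135 mm above the bench. It is in the other sleeve.
- stand: Spindle stand bolted to the bench: dark steel base plate 90 x 190 x 10 mm with two square aluminium sleeve blocks, 46 x 46 mm, 50 mm tall, their tops 60 mm above the bench. Each has one upright blind bore in its middle, 45 mm deep and 17.5 mm in diameter. Origin: centre of the plate's underside, on the bench; z up, y along the plate's long side; the bores are at y = +50 and -50 mm, x = 0.
- pot: Open round steel pot, empty, loose, 0.7 kg, standing on the bench: 72 mm outside diameter, 66 mm inside, 85 mm tall, floor 5 mm thick. Origin: centre of its underside; z up. (The orange bin, the tape measure and the screwdriver nearby are not part of the job.)
Mind the look-alikes: they are no part of the job. What is shaped like the long_spindle but white is not meant. There is more than one size of the pot; the one meant has the size given above.

How it is judged:
By the outcome, as a careful person would: the job done as asked, in the order asked, and still so for the second after the job is handed in, with the robot touching nothing.
It also fails if it takes over 43 s, if anything falls off the work surface, if the arm or the gripper's body presses on something with over 40 N, if the wrist force passes 120 N, or if a joint passes its speed limit or range.

## Working session

There is one attempt and no reset: what is moved stays moved. The work goes in short steps, Python scripts to look and compute and a tool call to move; the robot and the scene stay as the last step left them, time stands still between calls to the robot, and variables do not carry over. Pictures are saved under pics/ and viewed, at most 10 in all, crops included, and the job is handed in when it is done.

Besides the shell and the picture viewer there is one more tool, called after "Emit:" in YAML: its name, and indented under it one key for each argument. drive_tool: Moves the arm, as the interface text tells. Its arguments: {"type":"object","properties":{"moves":{"type":"array"},"squeeze":{"type":"number"}},"required":["moves"]}

```bash
mkdir -p pics; python3 - <<'E'
from bench import r
import cv2
for c in ("scene","top"):
    im=r.camera(c); cv2.imwrite(f"pics/{c}0.png",im[:,:,::-1])
    i=r.camera_info(c); print(c,{k:(v.tolist() if hasattr(v,'tolist') else v) for k,v in i.items()})
    for q in ("long_spindle","short_spindle","stand","pot"):
        print(q,[(d['bbox'],round(d['conf'],2)) for d in r.find_in(c,q)][:4],[(d['at'],round(d['conf'],2)) for d in r.place_of(c,q)][:4])
s=r.read_state();print(s['time'],s['ee_pos'],s['eef_rot'],s['width'])
E
```

```text
scene {'mtx': [[485.45136060312893, 0.0, 315.3958258712844], [0.0, 485.45136060312893, 243.93686845491192], [0.0, 0.0, 1.0]], 'k1': -0.061928519918791336, 'rvec': [0.8728537367181233, 2.482633964022574, -1.1668119980115519], 'tvec': [0.38466717514898774, -0.18001194596162795, 1.0027970633650567]}
long_spindle [([261.4, 90.0, 276.9, 178.2], 0.87), ([210.6, 99.0, 229.2, 174.6], 0.86), ([205.8, 167.2, 272.0, 242.9], 0.18)] [([275.9, 177.0], 0.65)]
short_spindle [([224.8, 154.9, 246.6, 200.3], 0.74)] []
stand [([200.5, 165.6, 274.1, 243.2], 0.84)] [([238.4, 212.5], 0.86)]
pot [([402.9, 381.4, 458.3, 448.5], 0.86), ([319.9, 306.0, 383.2, 400.9], 0.78)] [([346.0, 376.3], 0.94), ([425.6, 429.1], 0.55)]
top {'mtx': [[582.4786811862537, 0.0, 315.82999859871774], [0.0, 582.4786811862537, 244.59688021891068], [0.0, 0.0, 1.0]], 'k1': 0.027524037061302464, 'rvec': [2.1818366820676687, -2.1991191958132306, 0.05634664505043082], 'tvec': [0.05234981936566585, 0.4939962653704382, 1.135708521239745]}
long_spindle [([462.9, 223.7, 496.1, 236.1], 0.89), ([460.1, 281.7, 495.8, 299.5], 0.72)] [([463.5, 287.6], 0.71), ([461.3, 239.3], 0.7)]
short_spindle [([409.5, 209.2, 429.9, 227.6], 0.73), ([383.2, 197.0, 486.7, 263.0], 0.25)] [([412.6, 222.8], 0.84)]
stand [([384.3, 196.0, 485.5, 263.3], 0.89), ([210.5, 168.4, 255.6, 210.2], 0.22)] [([435.2, 229.6], 0.73)]
pot [([212.9, 164.6, 255.3, 208.7], 0.92)] [([184.5, 201.5], 0.86), ([235.8, 192.4], 0.63), ([434.9, 228.3], 0.18)]
0.9 [0.18101127 0.5982319  0.22259042] [1.46394101e-01 9.89226347e-01 4.41707744e-05 8.31641933e-06] 0.08694740423878931
```

View pics/scene0.png

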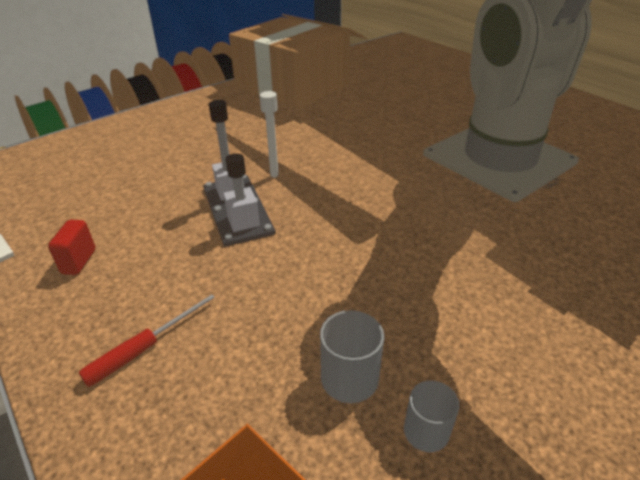

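View pics/top0.png

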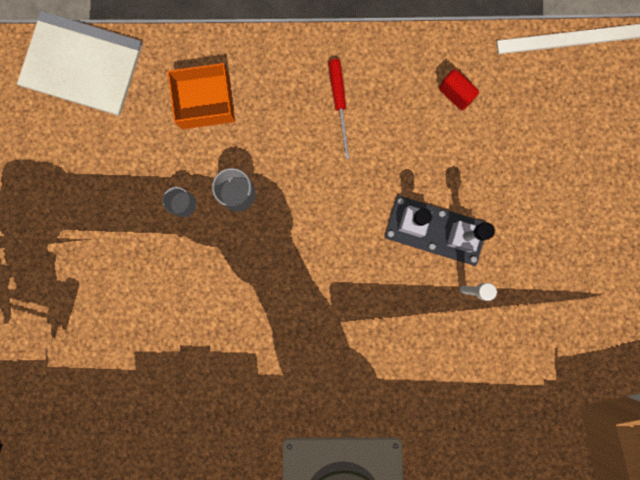

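```bash
cat > h.py <<'E'
from bench import r
import numpy as np, cv2
from scipy.optimize import least_squares
from scipy.spatial.transform import Rotation as R
def proj(c,P):
    i=r.camera_info(c); M=np.array(i['mtx'])
    X=R.from_rotvec(i['rvec']).apply(np.atleast_2d(P))+np.array(i['tvec'])
    s=X[:,:2]/X[:,2:]; s=s*(1+i['k1']*(s**2).sum(1,keepdims=True))
    return s@M[:2,:2].T+M[:2,2]
def cyl(x,y,z0,z1,rad):
    a=np.linspace(0,2*np.pi,72)
    return np.array([[x+rad*np.cos(t),y+rad*np.sin(t),z] for z in(z0,z1) for t in a])
def bb(c,P): p=proj(c,P); return np.r_[p.min(0),p.max(0)]
E
python3 - <<'E'
from h import *
# knobs: dark blobs
for name,z,boxes in (("long",.17,{"scene":(205,95,232,128),"top":(470,215,500,246)}),("short",.12,{"scene":(222,148,250,182),"top":(408,203,436,232)})):
    m={}
    for c,(a,b,d,e) in boxes.items():
        im=cv2.imread(f"pics/{c}0.png")[b:e,a:d].max(2)
        n,l,st,ce=cv2.connectedComponentsWithStats((im<45).astype('uint8'))
        k=1+np.argmax(st[1:,4]); m[c]=ce[k]+[a,b]; print(name,c,st[k],m[c])
    f=least_squares(lambda p:np.r_[proj("scene",p)[0]-m["scene"],proj("top",p)[0]-m["top"]],[.55,-.3,z])
    print(name,f.x,f.fun)
    f=least_squares(lambda p:proj("top",[*p,z])[0]-m["top"],[.55,-.3]);print(" top only at z",f.x)
B={"big":([319.9,306,383.2,400.9],[212.9,164.6,255.3,208.7]),"small":([402.9,381.4,458.3,448.5],[163,187,196,217])}
for k,(s,t) in B.items():
    f=least_squares(lambda p:np.r_[bb("scene",cyl(p[0],p[1],0,p[3],p[2]))-s,bb("top",cyl(p[0],p[1],0,p[3],p[2]))-t],[.6,.2,.036,.085])
    print(k,f.x,f.fun.round(1))
f=least_squares(lambda p:np.r_[proj("scene",[*p[:2],0])[0]-[238.4,212.5],proj("top",[*p[:2],0])[0]-[435.2,229.6]],[.55,-.3]);print("stand",f.x,f.fun)
w=[least_squares(lambda p:proj("top",[*p,.185])[0]-[487,292],[.5,-.3]).x];print("white",w)
E
```

```text
long scene [  6   6  15  21 239] [218.09623431 110.54393305]
long top [  3   7  21  19 276] [483.46376812 230.79710145]
long [ 0.50616367 -0.23703982  0.17108404] [-0.3843192  -0.02942485 -0.19858171  0.34160651]
 top only at z [ 0.50682734 -0.23769589]
short scene [18 15  3  3  5] [240.6 164.2]
short top [  0   0  24  22 304] [421.37828947 213.75986842]
short [ 0.53548028 -0.13678964  0.12525641] [-3.62164332 -0.25678363 -2.21971435  3.50553876]
 top only at z [ 0.54229482 -0.14178121]
big [0.59983361 0.20436081 0.03433543 0.09513666] [-0.5 -0.5 -1.8  1.8 -0.9  2.7 -0.4  1.5]
small [0.57676715 0.31218139 0.02495195 0.05912935] [ 0.7 -0.7 -0.9  1.8  0.7  1.1  0.5  0.4]
stand [ 0.52215709 -0.18705395] [-1.245074   -1.55299676 -1.48684781  0.56271969]
white [array([ 0.40339014, -0.23681691])]
```

The long black spindle is in the far sleeve: its knob is at (218,110) in scene and (483,231) in top. The white look-alike stands beside the stand. The bigger pot, at (233,188) in top, fits about 70 mm in diameter, so it's the one meant. The tool's closing axis already runs along the stand.

Emit:
drive_tool:
  moves:
    - [[-0.039,-0.019,-0.004,0,0,0,1],[-0.039,-0.019,-0.004,0,0,0,1],[-0.039,-0.019,-0.004,0,0,0,1],[-0.039,-0.019,-0.004,0,0,0,1],[-0.039,-0.019,-0.004,0,0,0,1],[-0.039,-0.019,-0.004,0,0,0,1],[-0.039,-0.019,-0.004,0,0,0,1],[-0.039,-0.019,-0.004,0,0,0,1],[-0.039,-0.019,-0.004,0,0,0,1],[-0.039,-0.019,-0.004,0,0,0,1]]

```text
time: 1.9
ee_pos: [0.5003, 0.3021, 0.263]
eef_rot: [0.146, 0.989, 0.0, 0.0]
ft_force: [1.0, 0.9, 0.6]
width: 0.0865
grip_force: 0.0
```

Emit:
drive_tool:
  moves:
    - [[-0.015,-0.046,0,0,0,0,1],[-0.015,-0.046,0,0,0,0,1],[-0.015,-0.046,0,0,0,0,1],[-0.015,-0.046,0,0,0,0,1],[-0.015,-0.046,0,0,0,0,1],[-0.015,-0.046,0,0,0,0,1],[-0.015,-0.046,0,0,0,0,1],[-0.015,-0.046,0,0,0,0,1],[-0.015,-0.046,0,0,0,0,1],[0,0,0,0,0,0,1]]

```text
time: 2.9
ee_pos: [0.5074, -0.1394, 0.2631]
eef_rot: [0.151, 0.989, -0.001, 0.001]
ft_force: [0.0, 0.5, 0.4]
width: 0.0874
grip_force: 0.0
```

```bash
python3 - <<'E'
from h import *
s=r.read_state(); im=r.camera("wrist"); cv2.imwrite("pics/w1.png",im[:,:,::-1])
i=r.camera_info("wrist"); T=np.array(i['T_tool_cam']); print(s['ee_pos'],s['eef_rot'],s['joint_positions'])
Rt=R.from_quat(s['eef_rot'])
def pw(P):
    t=Rt.inv().apply(np.array(P)-s['ee_pos']); X=T[:3,:3].T@(t-T[:3,3]); q=X[:2]/X[2]; q=q*(1+i['k1']*(q@q)); M=np.array(i['mtx']); return M[:2,:2]@q+M[:2,2]
print(pw([.506,-.237,.185]),pw([.506,-.237,.06]), T.round(3).tolist(), i['mtx'])
E
```

```text
[ 0.5073714  -0.13938946  0.26307295] [ 1.51157564e-01  9.88508948e-01 -1.03153875e-03  6.21483610e-04] [-0.3438435   0.08429511  0.56221119  1.68705397 -0.04369525  1.38197089
  1.49222888]
[198.32795336 281.16137319] [235.41913514 237.37524165] [[-0.0, -0.959, -0.282, 0.077], [1.0, -0.001, 0.0, -0.0], [-0.0, -0.282, 0.959, -0.163], [0.0, 0.0, 0.0, 1.0]] [[332.40820328   0.         316.4394843 ]
 [  0.         332.40820328 239.74523282]
 [  0.           0.           1.        ]]
```

View pics/w1.png

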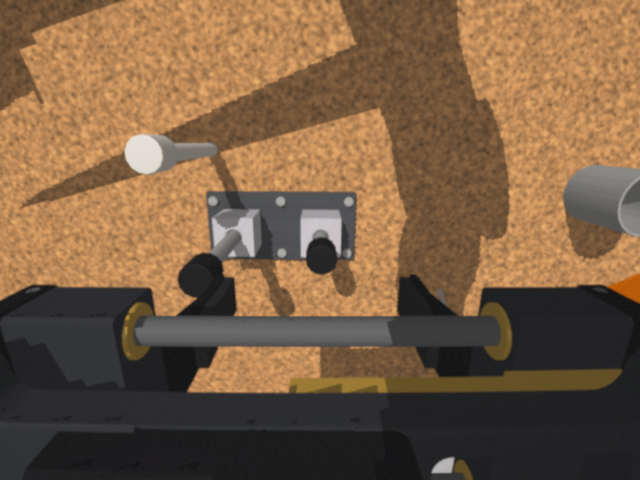

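The wrist view shows the long knob at about (199,279), matching the prediction of (198,281). The short spindle is at (321,250).

Emit:
drive_tool:
  moves:
    - [[-0.006,-0.019,0,0,0,0,1],[-0.006,-0.019,0,0,0,0,1],[-0.006,-0.019,0,0,0,0,1],[-0.006,-0.019,0,0,0,0,1],[-0.005,-0.018,0,0,0,0,1],[0,0,0,0,0,0,1],[0,0,0,0,0,0,1]]

```text
time: 3.65
ee_pos: [0.5095, -0.2291, 0.2623]
eef_rot: [0.146, 0.989, 0.0, -0.0]
ft_force: [0.3, 1.2, 0.2]
width: 0.087
grip_force: 0.0
```

```bash
python3 - <<'E'
from h import *
s=r.read_state(); im=r.camera("wrist"); cv2.imwrite("pics/w2.png",im[:,:,::-1])
i=r.camera_info("wrist"); T=np.array(i['T_tool_cam']); print(s['ee_pos'],s['eef_rot'],s['joint_positions'])
Rt=R.from_quat(s['eef_rot']); print(Rt.as_matrix().round(3))
def pw(P):
    t=Rt.inv().apply(np.array(P)-s['ee_pos']); X=T[:3,:3].T@(t-T[:3,3]); q=X[:2]/X[2]; q=q*(1+i['k1']*(q@q)); M=np.array(i['mtx']); return M[:2,:2]@q+M[:2,2]
print(pw([.506,-.237,.185]),pw([.506,-.237,.06]))
E
```

```text
[ 0.50945119 -0.22907346  0.26233987] [ 1.45948141e-01  9.89292183e-01  3.09651024e-04 -1.48145868e-04] [-0.21462534  0.17734453  0.63792998  1.60940653 -0.10752051  1.39066648
  1.7129959 ]
[[-0.957  0.289 -0.   ]
 [ 0.289  0.957  0.001]
 [ 0.     0.001 -1.   ]]
[305.26235985 246.80920804] [308.74712628 213.11951545]
```

View pics/w2.png

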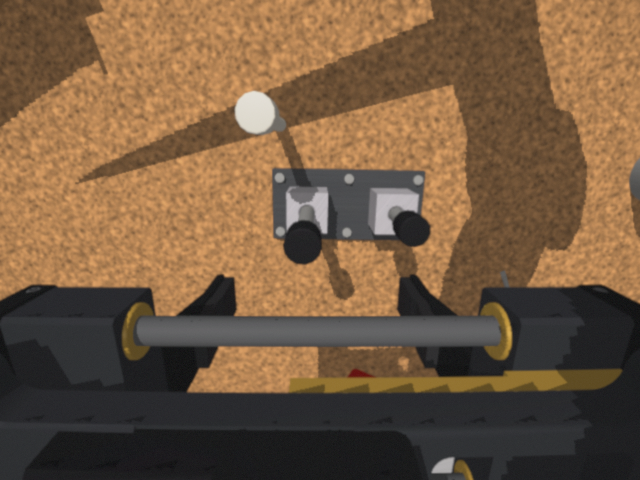

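The knob's top is at about (303,244), within 2 mm of the prediction. I'll centre on it and descend.

Emit:
drive_tool:
  moves:
    - [[0.001,-0.005,0.005,0,0,0,1],[0.001,-0.004,0.005,0,0,0,1],[0,0,0.02,0,0,0,1],[0,0,0.02,0,0,0,1],[0,0,0.02,0,0,0,1],[0,0,0.02,0,0,0,1],[0,0,0.014,0,0,0,1],[0,0,0.006,0,0,0,1],[0,0,0,0,0,0,1],[0,0,0,0,0,0,1]]

```text
time: 4.7
ee_pos: [0.5049, -0.2385, 0.1532]
eef_rot: [0.146, 0.989, -0.0, 0.0]
ft_force: [-0.5, 0.5, -1.0]
width: 0.087
grip_force: 0.0
```

```bash
python3 - <<'E'
from h import *
s=r.read_state(); print(s['ee_pos'],s['eef_rot'])
cv2.imwrite("pics/w3.png",r.camera("wrist")[:,:,::-1])
E
```

```text
[ 0.50492087 -0.23853373  0.15321404] [ 1.46420743e-01  9.89222305e-01 -2.47429657e-05  4.44224738e-04]
```

View pics/w3.png

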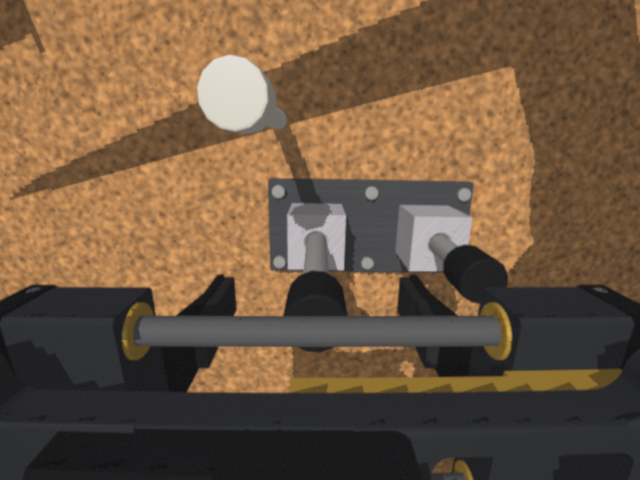

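The knob sits centred between the fingers at column 316. Now I'll close.

Emit:
drive_tool:
  moves:
    - [[0,0,0.002,0,0,0,0.6],[0,0,0,0,0,0,0.45],[0,0,0,0,0,0,0.35],[0,0,0,0,0,0,0.2],[0,0,0,0,0,0,0.1],[0,0,0,0,0,0,0],[0,0,0,0,0,0,0],[0,0,0,0,0,0,0]]
  squeeze: 25

```text
time: 5.55
ee_pos: [0.5046, -0.2383, 0.1505]
eef_rot: [0.146, 0.989, 0.0, -0.0]
ft_force: [-0.4, -0.3, 0.0]
width: 0.031
grip_force: 0.5
```

Emit:
drive_tool:
  moves:
    - [[0,0,0,0,0,0,0],[0,0,0,0,0,0,0],[0,0,0,0,0,0,0],[0,0,-0.003,0,0,0,0],[0,0,-0.004,0,0,0,0],[0,0,-0.005,0,0,0,0]]

```text
time: 6.15
ee_pos: [0.5044, -0.2383, 0.1627]
eef_rot: [0.146, 0.989, 0.0, -0.0]
ft_force: [-0.1, -0.1, -2.1]
width: 0.0294
grip_force: 25.0
```

Emit:
drive_tool:
  moves:
    - [[0,0,-0.008,0,0,0,0],[0,0,-0.012,0,0,0,0],[0,0,-0.015,0,0,0,0],[0,0,-0.016,0,0,0,0],[0,0,-0.018,0,0,0,0],[0,0,-0.02,0,0,0,0],[0,0,-0.02,0,0,0,0],[0,0,-0.016,0,0,0,0],[0,0,-0.012,0,0,0,0],[0,0,0,0,0,0,0]]

```text
time: 7.15
ee_pos: [0.5052, -0.2387, 0.3017]
eef_rot: [0.146, 0.989, -0.0, 0.002]
ft_force: [0.8, 0.3, -2.4]
width: 0.0288
grip_force: 25.0
```

```bash
python3 - <<'E'
from h import *
s=r.read_state(); print(s['ee_pos'],s['ft_force'])
a=r.camera("scene")[40:280,120:440,::-1]
cv2.imwrite("pics/s2.png",cv2.resize(a,None,fx=2,fy=2))
E
```

```text
[ 0.50518553 -0.23873139  0.30165683] [ 0.78088154  0.33235476 -2.37176048]
```

View pics/s2.png

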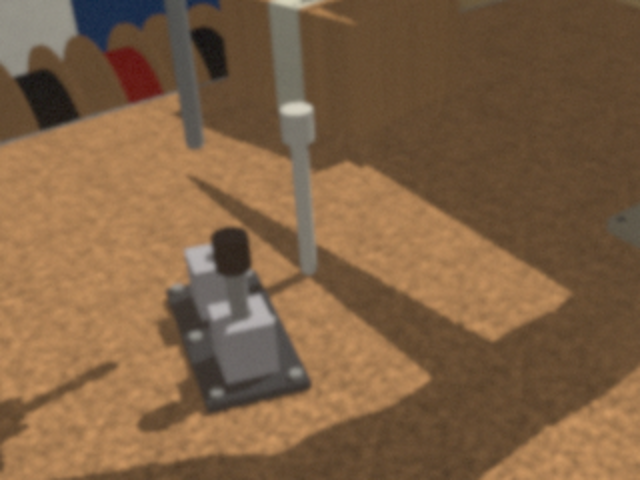

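The rod is clear of the sleeve and upright, with its foot about 166 mm up. Crossing to the pot.

Emit:
drive_tool:
  moves:
    - [[0.001,0.012,0,0,0,0,0],[0.002,0.025,0,0,0,0,0],[0.003,0.036,0,0,0,0,0],[0.003,0.036,0,0,0,0,0],[0.003,0.036,0,0,0,0,0],[0.003,0.036,0,0,0,0,0],[0.003,0.036,0,0,0,0,0],[0.003,0.036,0,0,0,0,0],[0.003,0.036,0,0,0,0,0],[0.003,0.036,0,0,0,0,0]]

```text
time: 8.2
ee_pos: [0.5723, 0.0831, 0.2985]
eef_rot: [0.146, 0.989, -0.0, -0.001]
ft_force: [0.8, -0.5, -2.7]
width: 0.029
grip_force: 25.0
```

Emit:
drive_tool:
  moves:
    - [[0.003,0.035,0,0,0,0,0],[0.003,0.03,0,0,0,0,0],[0.003,0.022,0,0,0,0,0],[0.002,0.015,0,0,0,0,0],[0.001,0.009,0,0,0,0,0],[0,0,0,0,0,0,0],[0,0,0,0,0,0,0],[0,0,0,0,0,0,0]]

```text
time: 9.0
ee_pos: [0.5937, 0.1888, 0.2998]
eef_rot: [0.147, 0.989, -0.0, 0.0]
ft_force: [0.4, 0.5, -2.7]
width: 0.029
grip_force: 25.0
```

```bash
python3 - <<'E'
from h import *
s=r.read_state(); p=np.array(s['ee_pos']); Rt=R.from_quat(s['eef_rot']); print(p,s['eef_rot'],s['width'])
r.camera("scene"); im=r.camera("scene"); P=[p[0],p[1],p[2]-.136]
print("foot px",proj("scene",P))
d=Rt.inv().apply(np.array([.600,.204,0])-np.r_[p[:2],0]);print("to go",d)
b=[x['bbox'] for x in r.find_in("scene","pot")];print(b, bb("scene",cyl(.6,.204,0,.085,.036)))
cv2.imwrite("pics/s3.png",cv2.resize(im[160:460,200:520,::-1],None,fx=2,fy=2)[:600])
E
```

```text
[0.59368295 0.18877269 0.29977561] [ 1.47332983e-01  9.89086931e-01 -8.75787775e-05  1.64916712e-04] 0.02898566263388198
foot px [[346.7718759  273.52002231]]
to go [-1.60479324e-03  1.64073391e-02 -1.48023443e-06]
[[403.3, 379.5, 457.5, 449.6], [316.3, 312.1, 385.2, 398.4], [224.6, 154.3, 246.8, 199.9]] [317.71523595 310.20077536 381.85949216 403.77770876]
```

View pics/s3.png

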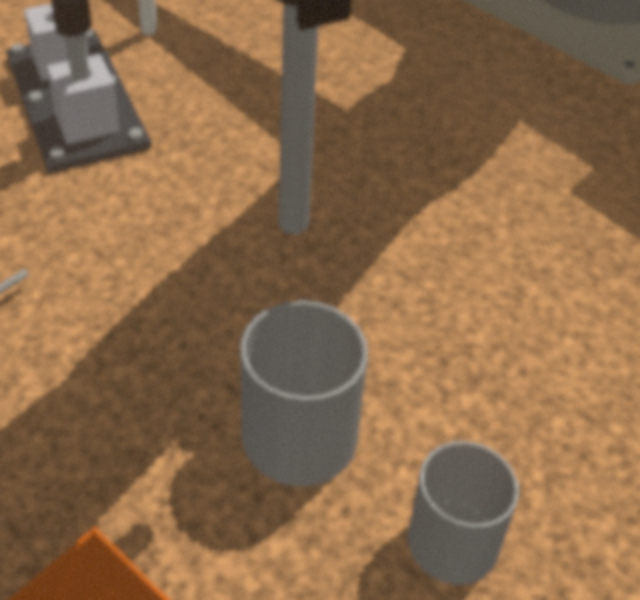

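The rod hangs upright with its foot at (347,274), as predicted. The rim spans columns 320–383, so the pot is where I estimated. I'll centre and lower.

Emit:
drive_tool:
  moves:
    - [[-0.001,0.008,0,0,0,0,0],[-0.001,0.008,0,0,0,0,0],[0,0,0,0,0,0,0],[0,0,0.01,0,0,0,0],[0,0,0.018,0,0,0,0],[0,0,0.02,0,0,0,0],[0,0,0.012,0,0,0,0],[0,0,0,0,0,0,0]]

```text
time: 9.95
ee_pos: [0.5991, 0.2046, 0.2373]
eef_rot: [0.146, 0.989, -0.001, -0.001]
ft_force: [-0.4, -0.3, -2.4]
width: 0.029
grip_force: 25.0
```

Emit:
drive_tool:
  moves:
    - [[0,0,0.01,0,0,0,0],[0,0,0.015,0,0,0,0],[0,0,0.015,0,0,0,0],[0,0,0.015,0,0,0,0],[0,0,0.012,0,0,0,0],[0,0,0.01,0,0,0,0],[0,0,0.005,0,0,0,0],[0,0,0.003,0,0,0,0],[0,0,0,0,0,0,0],[0,0,0,0,0,0,0]]

```text
time: 10.95
ee_pos: [0.6004, 0.2051, 0.1551]
eef_rot: [0.146, 0.989, 0.0, 0.0]
ft_force: [0.4, -0.2, -1.6]
width: 0.0291
grip_force: 25.0
```

Foot is about 14 mm above the floor. I'll go down slowly until it touches.

Emit:
drive_tool:
  moves:
    - [[0,0,0.003,0,0,0,0],[0,0,0.003,0,0,0,0],[0,0,0.002,0,0,0,0],[0,0,0.002,0,0,0,0],[0,0,0.001,0,0,0,0],[0,0,0.001,0,0,0,0],[0,0,0,0,0,0,0],[0,0,0,0,0,0,0]]

```text
time: 11.75
ee_pos: [0.6001, 0.2051, 0.1426]
eef_rot: [0.146, 0.989, 0.0, 0.0]
ft_force: [-0.2, -0.6, -1.9]
width: 0.0292
grip_force: 25.0
```

```bash
python3 - <<'E'
from h import *
s=r.read_state(); print(s['ee_pos'],s['ft_force'])
a=r.camera("scene")[200:460,240:480,::-1]
cv2.imwrite("pics/s4.png",cv2.resize(a,None,fx=2,fy=2))
E
```

```text
[0.60010775 0.20506003 0.14259088] [-0.2121763  -0.62044084 -1.85305436]
```

View pics/s4.png

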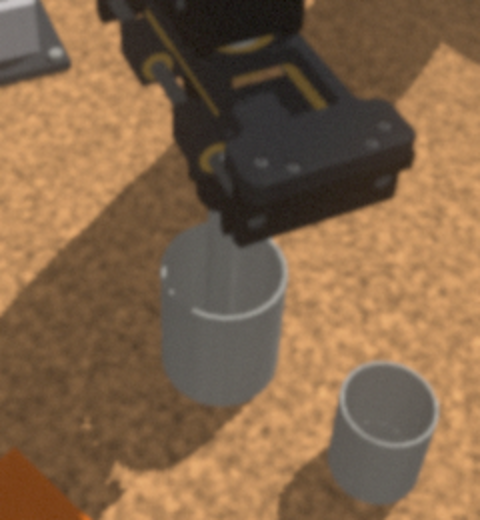

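The rod is inside the pot, near the middle. Final touch-down.

Emit:
drive_tool:
  moves:
    - [[0,0,0.001,0,0,0,0],[0,0,0,0,0,0,0],[0,0,0.0005,0,0,0,0],[0,0,0,0,0,0,0],[0,0,0,0,0,0,0]]

```text
time: 12.3
ee_pos: [0.6001, 0.205, 0.1411]
eef_rot: [0.146, 0.989, 0.0, 0.0]
ft_force: [-1.2, -0.9, -2.9]
width: 0.029
grip_force: 25.0
```

Emit:
drive_tool:
  moves:
    - [[0,0,0.0005,0,0,0,0],[0,0,0,0,0,0,0],[0,0,0.0005,0,0,0,0],[0,0,0,0,0,0,0],[0,0,0,0,0,0,0]]

```text
time: 12.8
ee_pos: [0.6004, 0.2051, 0.1405]
eef_rot: [0.146, 0.989, 0.0, 0.0]
ft_force: [-0.6, 0.2, 2.5]
width: 0.0293
grip_force: 25.0
```

Emit:
drive_tool:
  moves:
    - [[0,0,0.0003,0,0,0,0],[0,0,0,0,0,0,0],[0,0,0,0,0,0,0]]

```text
time: 13.1
ee_pos: [0.6005, 0.2051, 0.1405]
eef_rot: [0.146, 0.989, 0.0, 0.001]
ft_force: [0.5, -0.1, 5.3]
width: 0.0291
grip_force: 25.0
```

The floor is carrying it: wrist force went from −2.5 to +5.3 N. Now I'll ease the grip and open.

Emit:
drive_tool:
  moves:
    - [[0,0,0,0,0,0,0],[0,0,0,0,0,0,0],[0,0,0,0,0,0,0.36],[0,0,0,0,0,0,0.4],[0,0,0,0,0,0,0.5],[0,0,0,0,0,0,0.7],[0,0,0,0,0,0,1],[0,0,0,0,0,0,1],[0,0,0,0,0,0,1],[0,0,0,0,0,0,1]]
  squeeze: 5

```text
time: 14.1
ee_pos: [0.6001, 0.205, 0.1397]
eef_rot: [0.146, 0.989, 0.0, 0.0]
ft_force: [0.0, 0.1, -0.3]
width: 0.0749
grip_force: 0.0
```

Emit:
drive_tool:
  moves:
    - [[0,0,0,0,0,0,1],[0,0,0,0,0,0,1],[0,0,0,0,0,0,1]]

```text
time: 14.4
ee_pos: [0.6001, 0.2051, 0.1397]
eef_rot: [0.146, 0.989, 0.0, -0.0]
ft_force: [0.0, -0.4, 0.1]
width: 0.0861
grip_force: 0.0
```

```bash
python3 - <<'E'
from h import *
cv2.imwrite("pics/w5.png",r.camera("wrist")[:,:,::-1])
E
```

```text
(no output)
```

View pics/w5.png

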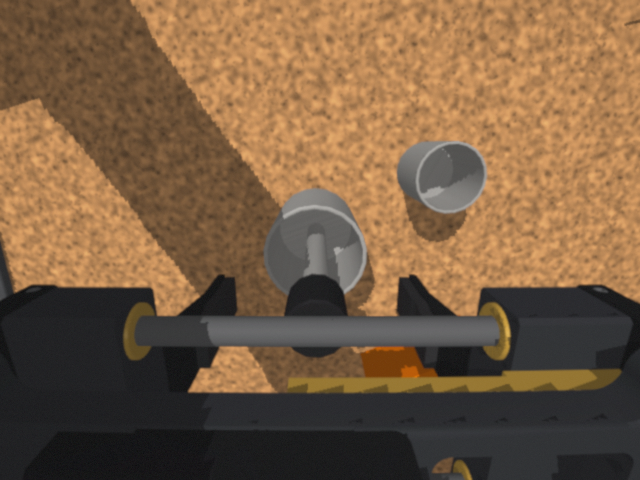

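The spindle stands free and upright in the pot, its knob centred between the open fingers at column 317. Now I'll withdraw straight up.

Emit:
drive_tool:
  moves:
    - [[0,0,-0.008,0,0,0,1],[0,0,-0.015,0,0,0,1],[0,0,-0.02,0,0,0,1],[0,0,-0.02,0,0,0,1],[0,0,-0.02,0,0,0,1],[0,0,-0.02,0,0,0,1],[0,0,-0.015,0,0,0,1],[0,0,0,0,0,0,1],[0,0,0,0,0,0,1],[0,0,0,0,0,0,1]]

```text
time: 15.45
ee_pos: [0.5996, 0.2049, 0.2566]
eef_rot: [0.146, 0.989, -0.0, -0.001]
ft_force: [0.7, -0.5, -0.1]
width: 0.0869
grip_force: 0.0
```

```bash
python3 - <<'E'
from h import *
a=r.camera("scene")[140:440,200:520,::-1]
cv2.imwrite("pics/s6.png",cv2.resize(a,None,fx=2,fy=2))
E
```

```text
(no output)
```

View pics/s6.png

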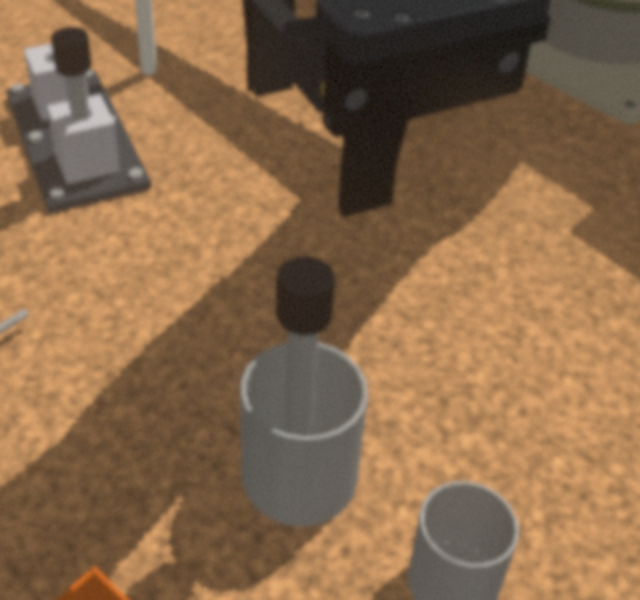

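The spindle stands upright in the right pot, the short one is still home in its sleeve, and the gripper is clear.

```bash
python3 -c "from bench import r; print(r.close_job())"
```

```text
the job is handed in; nothing more can be done
None
```

Job handed in: the long spindle stands upright on the floor of the 72 mm pot, released only after touching down, with the short spindle still in its sleeve and the pot standing, at about 15.5 s of the 43 s allowed.

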